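# Turn the jig over and knock the stuck lock cylinder into the tray

## Robot

A 6-joint arm with a two-finger parallel gripper is mounted at the origin on a cart in front of the work surface, level with it; the furniture and walls round the work are solid. World frame = base frame: x ahead of the robot, y to its left, z up, the work surface at z = 0. Lengths are in m, angles in rad, forces in N, time in s.
With the tool pointing down it reaches from about 0.375 to 0.9 m from the base axis. Payload 3.1 kg.
Tool frame: the origin (TCP) lies midway between the tips of the shut fingers; the grasp point (between the pads) lies 19 mm behind it (manip.grip_depth is the distance from the TCP to the grasp point, in m); z points along the fingers, y is the line along which they close (so a half turn about z gives the same grasp; the last joint's range is limited). The gripper opens to 85 mm and grips with 20 to 120 N. Pads are 22 mm wide; open, the fingers measure 114 mm over their backs; the gripper's body (76 mm by 85 mm) begins 54 mm behind the grasp point. The pads swing forward as they close: fully open they stand 13 mm farther back than shut.
Start: joints at [1.016, 0.527, 1.433, -0, 1.181, -0.178], TCP at [0.229, 0.581, 0.231] pointing down, gripper open.
Joint ranges: [-3.08, 3.08], [-0.75, 2.2], [0.22, 2.44], [-1.43, 4.57], [0, 2.65], [-2.85, 2.85]. Speed limits (rad/s): [2.79, 2.79, 3.14, 3.14, 3.14, 3.14].

## Interface

Orientations are given as a unit quaternion [x, y, z, w].
In Python, from station import telemetry, snapshot, manip gives the robot as it stands. The module is installed in compiled form; this text tells all that it offers.
- The arm moves only by the shell command python3 -m crank 'ROWS' [OPENING] [FORCE]. ROWS is text: rows parted by semicolons, each of 6 numbers parted by spaces: the shift along the tool's x, y, z as a fraction of full scale, then the turn, a rotation vector about the tool's x, y, z as a fraction of full scale. A call has exactly 5 rows; each row shifts and turns the commanded pose from where the row before left it, along the tool's axes as they then stand; what a row does not reach is not made up. Full scale, the value 1, is 4 cm for a shift and 90 degrees for a turn. A row lasts 1/10 s, in which the tool goes at most 50 mm and 8.59 degrees, less where a joint would pass 70% of its speed; a pose out of reach is approached as far as the arm can. A call with a number of a shift or a turn outside -1 to 1 is refused whole. A call with a gripper value outside its range is refused whole. OPENING is the opening, from -1 (shut) to 1 (fully open), set as the call begins (- or left out, the last holds). The fingers move at their own pace and stop on an object; FORCE is the grip in N (left out, the last holds). Time passes only in rows, so rows that do not move let the fingers close, or fill a call up. It gives the time, the measured TCP pose, the force, the opening and the grip force at its end, in the units of the state.
- telemetry.sense(): the state, without advancing time (a new reading comes with each control period).
- snapshot(name): name is "side" or "top"; returns a dict with "image" (384x512x3 uint8, red, green, blue), "depth" (384x512 float32, m along the optical axis (not along the pixel's ray), 0 where there is no reading), "camera_matrix" (3x3 intrinsics, pixels), "rvec" (rotation vector, rad) and "tvec" (3), from world to camera coordinates, as OpenCV has them. Camera axes: x right, y down, z forward; pixel columns grow to the right and rows downward; lengths in m; the calibration is good to about 2 mm. A picture is of the moment at which its call begins.
- manip.sign_off(): hands the job in; it is judged then, once.
The state is a dict: "t": time; "q": joint angles; "qd": joint speeds; "tau": joint torques, N m; "tcp_pos": TCP position; "tool_rot": TCP orientation; "force": force on the tool from outside, world axes, zero at the start; "ft_torque": the same for the moment, N m; "finger_gap": opening from 0.0 (shut) to 1.0 (fully open); "gripper_force": force on a finger pad.
Only numpy, scipy, OpenCV 4.12 (cv2) and the standard library are available. Lean on these libraries where they do the work, as an engineer would, in place of code of your own. Each camera call takes 0.05 s, during which the arm holds its last target. There are 200 camera calls.

## Task

The lock cylinder is stuck in the pocket of the turn-over jig. Slide the catch tray squarely in under the pocket, turn the jig upside down by the pins on its wheel until the engraved line on the disc faces the fixed pointer, and then tap in the knock-out button, which is now on top, so that the cylinder drops into the tray. Do not touch the cylinder itself or disturb the things round about, and leave the jig upside down and the tray where it is.

Things in the scene. Friction and masses are not known exactly. Their poses are not given: they have to be found in the camera images.
- jig: Fixed aluminium turn-over jig: two bearing brackets (12 mm thick along x, 52 wide, 141 high, 132 mm clear gap between them) on feet 8 mm high, 84 wide, out to x = +-108 mm. They carry a shaft along jig x, 115 mm up. Origin: on the worktop below the pocket's middle. Jig x points along the shaft away from the wheel (which is on the robot's side), y to the left as seen from the wheel, z up.
- nest (a joint): Angle in rad of the rotor (wheel, shaft and pocket block in one piece) about jig +x. 0 = pocket upright, as at the start; positive = the wheel's top goes towards jig -y. Range -3.5 to 3.5; pi or -pi (both right) is exactly upside down, with the engraved line at the pointer. Friction of about 0.2 N m holds it wherever it is left.
- wheel (a point): Centre of the wheel on the shaft axis, at jig x = -96 mm. An 80 mm disc, 10 mm thick, its hub reaching 19 mm further towards -x. Four radial steel pins, 8 mm thick, stick out of its rim, each ending in a black 16 mm ball centred 78 mm from the axis; at rotor angle 0 they point 45 degrees up and down to both sides. Push a ball from the side with the fingertip 15 to 20 mm below its centre.
- index_mark (a point): Where the engraved black line on the disc's face crosses its rim, 40 mm from the shaft axis (the finer ticks round the face are graduations). Straight below the axis at the start, straight above it when the pocket is upside down.
- pointer (a point): Tip of the fixed steel pointer, just above the disc's rim: 43 mm above the shaft axis at jig x = -90 mm. Its post, 14 mm wide, stands on the bracket on the wheel's side and reaches 62 mm above the axis; post and blade lie at jig x = -90 to -72 mm, behind the pins' path.
- pocket (a point): Middle of the pocket block, on the shaft axis above the jig's origin, 115 mm up. Its z axis points out of the pocket's mouth (up at the start), x along the shaft. The block is 90 mm long along x, 42 wide over the two sprung jaws, and reaches 20 mm to the mouth, 27 to the back, 50 with the button. The jaws hold the cylinder even upside down, until it is knocked out.
- button (a point): Centre of the outer face of the knock-out button, a steel disc of 26 mm diameter on a sprung rod at the pocket's back, 50 mm from the shaft axis: underneath at the start, on top (face 165 mm above the worktop) when the jig is upside down. The point moves with the button.
- knockout (a joint): Travel of the knock-out button into the block: 0 = out, 0.014 m = fully in. It takes 5 to 15 N, the brisker the tap the more (beyond that only at its end stop), and springs back. After about 8 mm (10 at most) it has driven the cylinder past the jaws, and the cylinder drops.
- cylinder: Nickel euro-profile lock cylinder, 71 mm long, 17 wide, 33 high, about 0.2 kg. Origin: middle of its narrow lower edge; y along its length. It starts in the pocket, lengthwise along the shaft, its origin 16 mm from the axis towards the pocket's back.
- tray: Loose steel catch tray lined with rubber, 112 mm wide along x, 200 long along y, walls 22 high and 4 thick, lining 8 mm up, 0.35 kg. Origin: centre of its underside. It starts left (jig +y) of the jig, its grip bar at the outer (+y) end, and goes in lengthwise between the brackets, along jig -y, until its centre is below the pocket.
- tray_grip (a point): Middle of the tray's grip bar: a round steel bar 10 mm thick and 76 mm long along tray x, 40 mm above the worktop, 98 mm from the tray's centre along tray +y, above the end wall, on a post at each end.
- carton: Bystander: small printed carton, 100 x 55 x 45 mm; origin centre of its underside. Leave it alone.
- oil: Bystander: small oil bottle with a pointed cap, 42 mm across, 122 mm high; origin centre of its underside. Leave it alone.
- brush: Bystander: flat chip brush, 38 x 160 x 13 mm; origin centre of its underside. Leave it alone.
Not all that is in view belongs to the job. What is shaped like the cylinder but blue is not meant.

How it is judged:
By the outcome, as a careful person would: the job done as asked, in the order asked, and still so for the second after the job is handed in, with the robot touching nothing.
It also fails if it takes over 64 s, if anything falls off the work surface, if the arm or the gripper's body presses on something with over 40 N, if the wrist force passes 120 N, or if a joint passes its speed limit or range.

## Working session

There is one attempt and no reset: what is moved stays moved. The work goes in short steps, Python scripts to look and compute and a shell command to move; the robot and the scene stay as the last step left them, time stands still between calls to the robot, and variables do not carry over. Pictures are saved under pics/ and viewed, at most 10 in all, crops included, and the job is handed in when it is done.

```bash
mkdir -p pics; cat > h.py <<'E'
import numpy as np, cv2
from station import telemetry, snapshot, manip
from scipy.spatial.transform import Rotation as R
def snap(n,f):
    s=snapshot(n); np.savez('pics/%s.npz'%f,**s); cv2.imwrite('pics/%s.png'%f,s['image'][:,:,::-1]); return s
def load(f): return dict(np.load('pics/%s.npz'%f))
def world(s,u,v,d=None,z=None):
    K=s['camera_matrix'];Rm=cv2.Rodrigues(s['rvec'])[0];t=s['tvec'].ravel()
    ray=np.linalg.inv(K)@[u,v,1]
    if z is not None:
        a=Rm.T@ray;b=-Rm.T@t; return b+a*(z-b[2])/a[2]
    if d is None: d=s['depth'][int(round(v)),int(round(u))]
    return Rm.T@(ray*d-t)
def proj(s,p): return cv2.projectPoints(np.array(p,float).reshape(-1,3),s['rvec'],s['tvec'],s['camera_matrix'],None)[0][:,0]
E
python3 - <<'E'
from h import *
a=snap('side','s0');b=snap('top','t0')
for s in(a,b):
    print(-cv2.Rodrigues(s['rvec'])[0].T@s['tvec'].ravel(), s['camera_matrix'][0,0])
st=telemetry.sense();print(st['t'],st['tcp_pos'],st['tool_rot'],R.from_quat(st['tool_rot']).as_matrix().round(3),st['finger_gap'],st['force'])
E
```

```text
[ 0.12790261 -1.16724405  0.84228821] 475.8589399893287
[ 0.40677496 -0.07178114  1.1751654 ] 352.1020987055085
0.1 [0.22900297 0.58083591 0.23043109] [ 1.86797952e-01  9.82397860e-01 -9.17059417e-04 -3.58986756e-04] [[-0.93   0.367 -0.001]
 [ 0.367  0.93  -0.002]
 [ 0.    -0.002 -1.   ]] 1.0011894056195747 [-0.04336014 -0.56239231 -0.45211785]
```

View pics/s0.png

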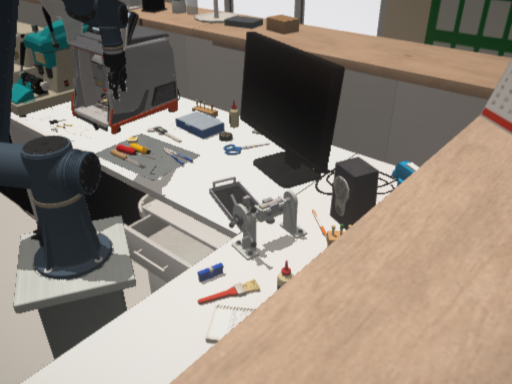

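View pics/t0.png

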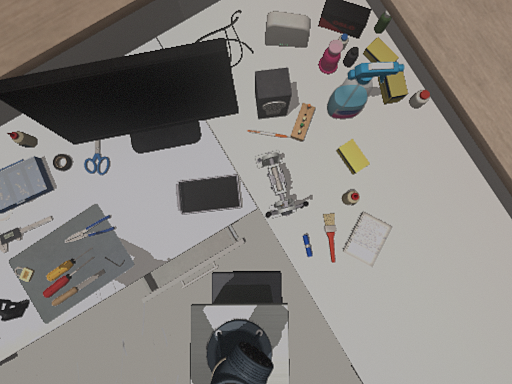

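```bash
python3 - <<'E'
import cv2
a=cv2.imread('pics/t0.png')[135:235,170:325];cv2.imwrite('pics/t0c.png',cv2.resize(a,(775,500),interpolation=cv2.INTER_CUBIC))
a=cv2.imread('pics/s0.png')[170:265,200:320];cv2.imwrite('pics/s0c.png',cv2.resize(a,(720,570),interpolation=cv2.INTER_CUBIC))
E
```

```text
(no output)
```

View pics/t0c.png

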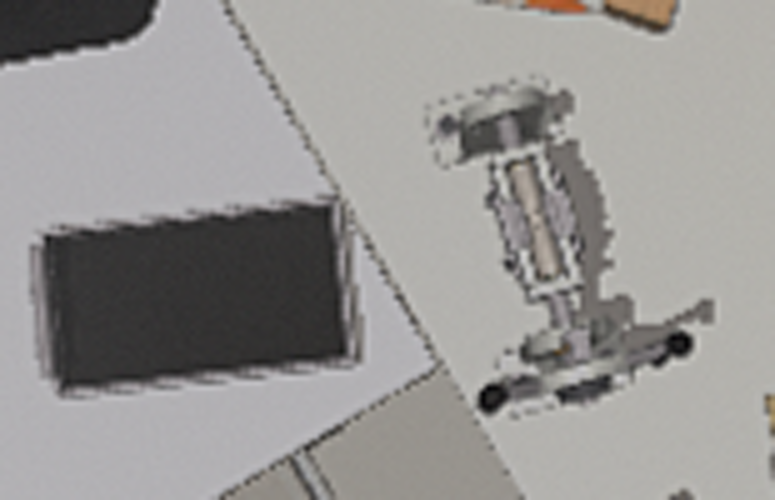

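View pics/s0c.png

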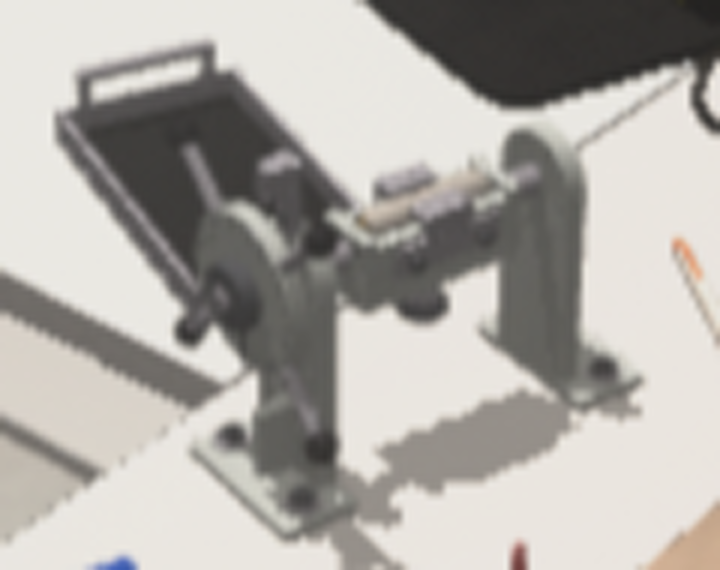

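```bash
cat > fit.py <<'E'
from h import *
from scipy.optimize import least_squares
T=lambda u,v:(u/5+170-.4,v/5+135-.4)
S=lambda u,v:(u/6+200-.4,v/6+170-.4)
t,s=load('t0'),load('s0')
b=.0552
J=[(t,T(491,398),(-.096,b,.115+b)),(t,T(679,343),(-.096,-b,.115+b)),
(s,S(185,135),(-.096,b,.115+b)),(s,S(188,330),(-.096,b,.115-b)),(s,S(320,238),(-.096,-b,.115+b)),(s,S(320,445),(-.096,-b,.115-b)),
(s,S(190,447),(-.108,.042,.008)),(s,S(290,537),(-.108,-.042,.008)),(s,S(642,378),(.108,-.042,.008)),(t,T(538,218),(0,0,.135))]
G=[(t,T(38,236),(-0.0,0,0))][:0]
Tr=[(t,T(48,238),(.056,.1,.022)),(t,T(340,200),(.056,-.1,.022)),(t,T(360,358),(-.056,-.1,.022)),(t,T(62,393),(-.056,.1,.022)),
(s,S(80,73),(-.038,.098,.04)),(s,S(212,47),(.038,.098,.04)),(s,S(60,118),(-.056,.1,.022)),(s,S(237,72),(.056,.1,.022))]
def fit(P,x0):
    def tf(x): 
        r=R.from_euler('z',x[2]); return [r.apply(p)+[x[0],x[1],0] for _,_,p in P]
    f=lambda x:np.concatenate([proj(c[0],w)[0]-c[1] for c,w in zip(P,tf(x))])
    o=least_squares(f,x0,loss='soft_l1');print(o.x.round(4),'deg',np.degrees(o.x[2]));print(o.fun.reshape(-1,2).round(1).tolist());return o.x
if __name__=='__main__':
    fit(J,[.55,-.15,.2]);fit(Tr,[.5,.03,.1])
    for n,c in(('top',t),):
        for p in [(305,122),(258,92)]: print(p,world(c,*p))
        for uv in [(351,197),(353,156),(331,225),(308,245),(270,133),(303,120),(165,135),(240,230)]: print(uv,world(c,*uv).round(3))
E
python3 fit.py
```

```text
[ 0.5444 -0.1247  0.2634] deg 15.093537648619861
[[0.3, -0.5], [-0.1, -0.1], [-0.5, 0.0], [0.2, 0.6], [-0.0, 1.0], [0.3, 0.8], [-0.6, -0.6], [-0.9, -0.4], [0.6, -0.5], [-0.5, -0.3]]
[0.5109 0.0906 0.1011] deg 5.789973781974008
[[-1.0, -1.9], [0.5, -1.3], [0.3, 0.7], [-0.6, 0.7], [0.8, 1.6], [-0.5, 1.0], [-0.8, -0.4], [0.1, 0.0]]
(305, 122) [ 0.74371207 -0.22721236  0.03003499]
(258, 92) [ 0.78908798 -0.07267717  0.1858923 ]
(351, 197) [ 0.488 -0.355  0.087]
(353, 156) [ 0.624 -0.377  0.045]
(331, 225) [ 0.402 -0.306  0.01 ]
(308, 245) [ 0.339 -0.226  0.03 ]
(270, 133) [ 0.714 -0.111  0.008]
(303, 120) [ 0.744 -0.218  0.051]
(165, 135) [0.713 0.244 0.011]
(240, 230) [ 0.379  0.035 -0.747]
```

```bash
r='-'; python3 -m crank '-.66 -.44 0 0 0 0;-.66 -.44 0 0 0 0;-.66 -.44 0 0 0 0;-.66 -.44 0 0 0 0;-.66 -.44 0 0 0 0' 1 60 && python3 -m crank '-.66 -.44 0 0 0 0;-.66 -.44 0 0 0 0;-.66 -.44 0 0 0 0;-.66 -.44 0 0 0 0;-.66 -.44 0 0 0 0' && python3 -m crank '-.66 -.44 0 0 0 0;-.66 -.44 0 0 0 0;-.66 -.44 0 0 0 0;-.66 -.44 0 0 0 0;-.66 -.44 0 0 0 0' && python3 -m crank '0 0 .7 0 0 -.061;0 0 .7 0 0 -.061;0 0 .7 0 0 -.061;0 0 .6 0 0 -.061;0 0 .5 0 0 -.061'
cat > go.py <<'E'
from h import *
import sys
# go.py x y z yawdeg(of tool y in world): prints remaining shift/turn in units of tool axes
x,y,z,yaw=map(float,sys.argv[1:5]); s=telemetry.sense(); M=R.from_quat(s['tool_rot'])
Y=np.array([np.cos(np.radians(yaw)),np.sin(np.radians(yaw)),0]);Z=np.array([0,0,-1.]);X=np.cross(Y,Z)
T=R.from_matrix(np.stack([X,Y,Z],1))
d=np.array([x,y,z])-s['tcp_pos']
print('t',s['t'],'tcp',s['tcp_pos'].round(4) if hasattr(s['tcp_pos'],'round') else s['tcp_pos'],'F',np.round(s['force'],1))
print('shift units (now axes)',(M.inv().apply(d)/.04).round(3),'(after turn)',(T.inv().apply(d)/.04).round(3),'turn units',((M.inv()*T).as_rotvec()/(np.pi/2)).round(4))
E
python3 go.py .501 .188 .024 95.8
python3 -c "
from h import *
snap('top','t1')"
```

```text
t: 0.6
tcp_pos: [0.3201, 0.4498, 0.2309]
tool_rot: [0.187, 0.982, -0.0, -0.0]
force: [0.1, -0.0, 0.5]
finger_gap: 0.999
gripper_force: 0.0
t: 1.1
tcp_pos: [0.4107, 0.3195, 0.231]
tool_rot: [0.187, 0.982, -0.0, -0.0]
force: [0.3, 0.1, -0.3]
finger_gap: 0.997
gripper_force: 0.0
t: 1.6
tcp_pos: [0.5011, 0.1892, 0.231]
tool_rot: [0.187, 0.982, -0.0, -0.0]
force: [0.1, -0.6, -0.6]
finger_gap: 1.002
gripper_force: 0.0
t: 2.1
tcp_pos: [0.5, 0.1902, 0.1016]
tool_rot: [-0.053, 0.999, -0.0, -0.001]
force: [-0.5, -0.1, 0.2]
finger_gap: 0.997
gripper_force: 0.0
t 2.1 tcp [0.5    0.1902 0.1016] F [-0.5 -0.1  0.2]
shift units (now axes) [-0.023 -0.058  1.94 ] (after turn) [-0.019 -0.058  1.94 ] turn units [-0.0001 -0.0014  0.0037]
```

```bash
python3 -m crank '-.02 -.05 .4 0 0 .004;0 0 .4 0 0 0;0 0 .4 0 0 0;0 0 .4 0 0 0;0 0 .34 0 0 0' && python3 -m crank '0 0 0 0 0 0;0 0 0 0 0 0;0 0 0 0 0 0;0 0 0 0 0 0;0 0 0 0 0 0' -1 60 && python3 -m crank '0 0 0 0 0 0;0 0 0 0 0 0;0 0 0 0 0 0;0 0 0 0 0 0;0 0 0 0 0 0'
python3 - <<'E'
from h import *
for n,f,(x0,y0,x1,y1),k in (('side','s2',(200,150,320,240),6),('top','t2',(165,135,325,255),5)):
    c=snap(n,f)['image'][y0:y1,x0:x1,::-1]
    cv2.imwrite('pics/%sc.png'%f,cv2.resize(c,None,fx=k,fy=k,interpolation=cv2.INTER_CUBIC))
E
```

```text
t: 2.65
tcp_pos: [0.5019, 0.1886, 0.0252]
tool_rot: [-0.048, 0.999, -0.0, -0.0]
force: [-0.2, 0.3, -0.1]
finger_gap: 1.003
gripper_force: 0.0
t: 3.15
tcp_pos: [0.5022, 0.1888, 0.0264]
tool_rot: [-0.048, 0.999, 0.0, 0.001]
force: [-0.4, 2.2, 0.9]
finger_gap: 0.146
gripper_force: 1.0
t: 3.65
tcp_pos: [0.5023, 0.1888, 0.0265]
tool_rot: [-0.048, 0.999, 0.0, 0.001]
force: [-0.9, 0.1, 6.7]
finger_gap: 0.086
gripper_force: 58.6
```

View pics/s2c.png

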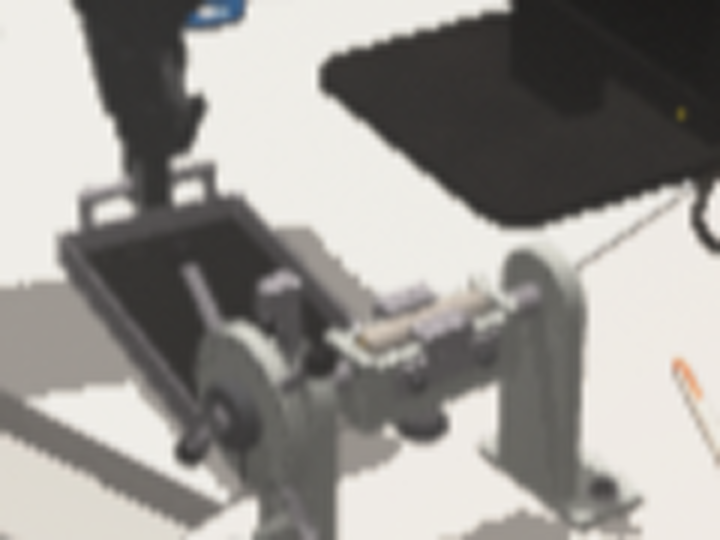

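```bash
python3 - <<'E'
from h import *
t=load('t0')
for u,v in [(214,234),(257.4,208),(238,219),(190,248)]: print(world(t,u,v,z=0).round(3))
j=R.from_euler('z',15.1,degrees=True)
for n,p in (('grip',(.0013,.258,0)),('final',(.0013,.098,0)),('c',(-.056,.26,0)),('cfin',(-.056,.1,0))): print(n,(j.apply(p)+[.5444,-.1247,0]).round(4))
E
python3 go.py .4785 .1248 .0265 105.1
```

```text
[0.378 0.08  0.   ]
[ 0.462 -0.065  0.   ]
[ 0.426 -0.     0.   ]
[0.332 0.16  0.   ]
grip [0.4784 0.1247 0.    ]
final [ 0.5201 -0.0297  0.    ]
c [0.4226 0.1117 0.    ]
cfin [ 0.4643 -0.0427  0.    ]
t 3.75 tcp [0.5023 0.1888 0.0265] F [-0.8  0.9  5.4]
shift units (now axes) [ 7.470e-01 -1.535e+00 -1.000e-03] (after turn) [ 9.91e-01 -1.39e+00  1.00e-03] turn units [ 1.000e-04  1.000e-03 -1.061e-01]
```

View pics/t2c.png

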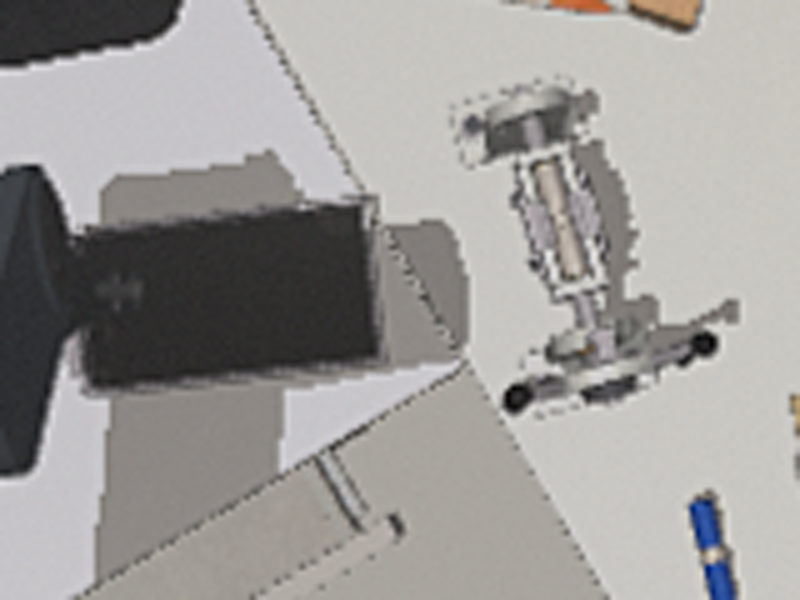

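```bash
python3 -m crank '.174 -.293 -.02 0 0 -.0212;.174 -.293 0 0 0 -.0212;.174 -.293 0 0 0 -.0212;.174 -.293 0 0 0 -.0212;.174 -.293 0 0 0 -.0212';  python3 -m crank '0 0 0 0 0 0;0 0 0 0 0 0;0 0 0 0 0 0;0 0 0 0 0 0;0 0 0 0 0 0'; python3 go.py .5201 -.0297 .0265 105.1
python3 - <<'E'
from h import *
snap('side','s3')
for n,f,(x0,y0,x1,y1),k in (('top','t3',(165,135,325,255),5),):
    c=snap(n,f)['image'][y0:y1,x0:x1,::-1]
    cv2.imwrite('pics/%sc.png'%f,cv2.resize(c,None,fx=k,fy=k,interpolation=cv2.INTER_CUBIC))
E
```

```text
t: 4.25
tcp_pos: [0.477, 0.125, 0.0266]
tool_rot: [-0.132, 0.991, 0.0, 0.0]
force: [0.5, 1.8, -0.4]
finger_gap: 0.085
gripper_force: 58.8
t: 4.75
tcp_pos: [0.4772, 0.1254, 0.0266]
tool_rot: [-0.132, 0.991, -0.0, 0.0]
force: [0.7, -2.1, 0.2]
finger_gap: 0.089
gripper_force: 58.9
t 4.75 tcp [0.4772 0.1254 0.0266] F [ 0.7 -2.1  0.2]
shift units (now axes) [-2.400e-02 -4.022e+00  2.000e-03] (after turn) [-2.500e-02 -4.022e+00  2.000e-03] turn units [-0.0001  0.0002  0.0002]
```

View pics/t3c.png

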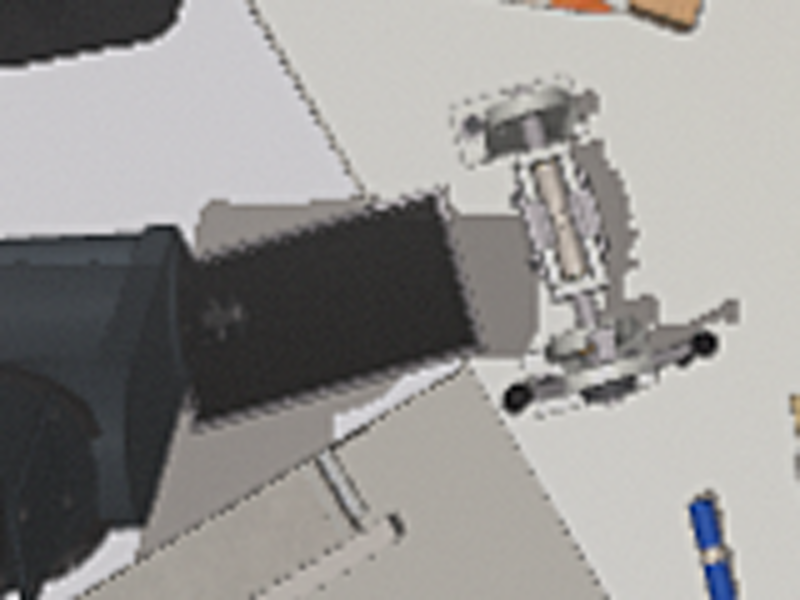

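```bash
python3 - <<'E'
from h import *
t=load('t3');j=R.from_euler('z',15.1,degrees=True)
# tray centre in jig frame from tcp
c=j.inv().apply(np.array([.4772,.1254,0])-[.5444,-.1247,0])-[.0013,.098,0];print(c)
for p in [(.056,-.1,.022),(-.056,-.1,.022),(-.056,.1,.022),(.056,.1,.022)]:
    w=j.apply(np.array(p)+c)+[.5444,-.1247,0]; print(p,((proj(t,w)[0]-[165-.4,135-.4])*5).round())
# dark lining edges from image: z=.008 at inside
g=t['image'][135:255,165:325].astype(int).max(2); 
for r in (40,45,50,55,60,65): print(r,g[r,85:100].tolist())
for cc in (60,70,80): print(cc,g[38:60,cc].tolist(),g[66:86,cc].tolist())
E
```

```text
[-0.00102758  0.16097061  0.        ]
(0.056, -0.1, 0.022) [441. 185.]
(-0.056, -0.1, 0.022) [487. 348.]
(-0.056, 0.1, 0.022) [193. 431.]
(0.056, 0.1, 0.022) [149. 268.]
40 [58, 51, 113, 186, 136, 200, 209, 205, 203, 204, 204, 203, 204, 204, 204]
45 [49, 50, 45, 58, 99, 123, 135, 132, 130, 132, 130, 133, 131, 132, 131]
50 [50, 48, 52, 45, 42, 70, 119, 129, 131, 133, 132, 133, 132, 132, 131]
55 [49, 49, 46, 46, 45, 47, 86, 122, 110, 135, 131, 130, 132, 133, 131]
60 [42, 47, 47, 46, 45, 43, 42, 51, 95, 129, 136, 132, 133, 131, 130]
65 [45, 45, 43, 42, 45, 44, 43, 43, 48, 83, 116, 111, 134, 133, 130]
60 [204, 209, 196, 137, 143, 146, 146, 109, 67, 51, 49, 50, 47, 49, 47, 47, 47, 48, 48, 48, 47, 45] [46, 44, 45, 46, 44, 45, 44, 43, 45, 43, 40, 40, 64, 97, 103, 151, 146, 144, 145, 144]
70 [196, 135, 144, 143, 112, 86, 53, 47, 49, 50, 49, 49, 51, 49, 49, 49, 46, 44, 49, 47, 48, 46] [45, 43, 43, 44, 41, 45, 40, 43, 39, 58, 86, 105, 154, 147, 142, 163, 215, 208, 211, 197]
80 [187, 134, 176, 101, 51, 54, 49, 49, 50, 53, 48, 47, 48, 48, 48, 49, 48, 47, 49, 42, 47, 47] [44, 43, 45, 46, 42, 38, 47, 72, 115, 173, 216, 208, 209, 197, 154, 175, 173, 172, 171, 171]
```

```bash
python3 -m crank '-.025 -.268 0 0 0 0;0 -.268 0 0 0 0;0 -.268 0 0 0 0;0 -.268 0 0 0 0;0 -.268 0 0 0 0' && python3 -m crank '0 -.268 0 0 0 0;0 -.268 0 0 0 0;0 -.268 0 0 0 0;0 -.268 0 0 0 0;0 -.268 0 0 0 0' && python3 -m crank '0 -.268 0 0 0 0;0 -.268 0 0 0 0;0 -.268 0 0 0 0;0 -.268 0 0 0 0;0 -.268 0 0 0 0';python3 -m crank '0 0 0 0 0 0;0 0 0 0 0 0;0 0 0 0 0 0;0 0 0 0 0 0;0 0 0 0 0 0'; python3 go.py .5201 -.0297 .0265 105.1
python3 - <<'E'
from h import *
snap('top','t4')
for n,f,(x0,y0,x1,y1),k in (('side','s4',(200,150,330,270),6),):
    c=snap(n,f)['image'][y0:y1,x0:x1,::-1]
    cv2.imwrite('pics/%sc.png'%f,cv2.resize(c,None,fx=k,fy=k,interpolation=cv2.INTER_CUBIC)[:600])
E
```

```text
t: 5.35
tcp_pos: [0.4922, 0.0726, 0.0266]
tool_rot: [-0.131, 0.991, 0.0, -0.0]
force: [-0.9, 3.8, 1.9]
finger_gap: 0.091
gripper_force: 59.1
t: 5.85
tcp_pos: [0.5059, 0.0212, 0.0266]
tool_rot: [-0.131, 0.991, 0.0, -0.0]
force: [-0.9, 5.0, 4.4]
finger_gap: 0.092
gripper_force: 59.3
t: 6.35
tcp_pos: [0.52, -0.0307, 0.0265]
tool_rot: [-0.131, 0.991, 0.0, -0.0]
force: [-1.7, 4.5, 4.9]
finger_gap: 0.091
gripper_force: 59.3
t: 6.85
tcp_pos: [0.5207, -0.03, 0.0266]
tool_rot: [-0.132, 0.991, -0.0, 0.001]
force: [1.9, -2.5, 1.5]
finger_gap: 0.088
gripper_force: 58.9
t 6.85 tcp [ 0.5207 -0.03    0.0266] F [ 1.9 -2.5  1.5]
shift units (now axes) [0.012 0.01  0.002] (after turn) [0.012 0.01  0.002] turn units [-0.0007  0.0009  0.0003]
```

View pics/s4c.png

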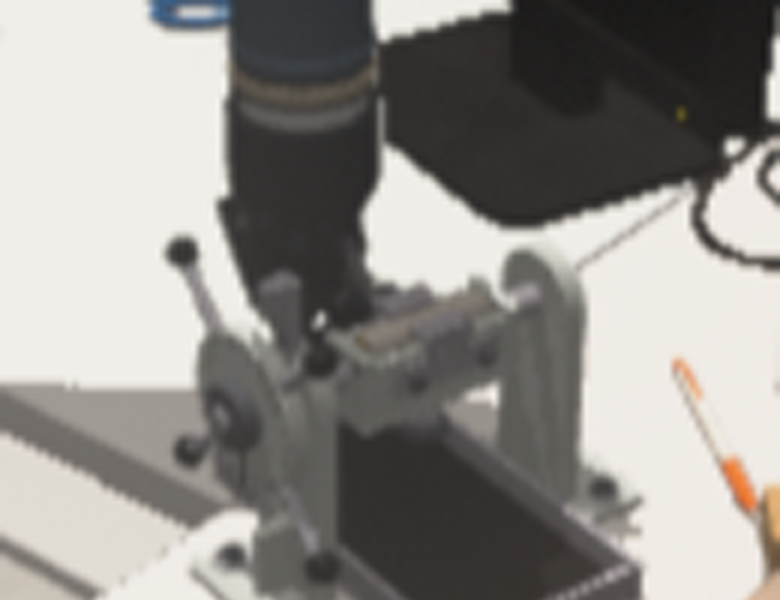

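```bash
python3 -m crank '0 0 0 0 0 0;0 0 0 0 0 0;0 0 0 0 0 0;0 0 0 0 0 0;0 0 0 0 0 0' -.2 && python3 -m crank '0 0 -.3 0 0 0;0 0 -.6 0 0 0;0 0 -.9 0 0 0;0 0 -1 0 0 0;0 0 -1 0 0 0' && python3 -m crank '0 0 -1 0 0 0;0 0 -1 0 0 0;0 0 -.6 0 0 0;0 0 0 0 0 0;0 0 0 0 0 0' -1
python3 - <<'E'
from h import *
j=R.from_euler('z',15.1,degrees=True)
for p in ((-.105,.095,0),(-.105,0,0)): print((j.apply(p)+[.5444,-.1247,0]).round(4))
snap('top','t5');snap('side','s5')
E
python3 go.py .4183 -.0603 .25 105.1
```

```text
t: 7.45
tcp_pos: [0.5197, -0.0297, 0.0264]
tool_rot: [-0.131, 0.991, 0.0, -0.0]
force: [0.5, 0.8, -0.2]
finger_gap: 0.407
gripper_force: 0.0
t: 7.95
tcp_pos: [0.5194, -0.0297, 0.1806]
tool_rot: [-0.131, 0.991, 0.0, -0.0]
force: [0.2, -0.3, -0.3]
finger_gap: 0.396
gripper_force: 0.0
t: 8.45
tcp_pos: [0.5195, -0.0297, 0.2833]
tool_rot: [-0.131, 0.991, -0.0, 0.001]
force: [-0.5, 0.4, 0.3]
finger_gap: -0.003
gripper_force: 0.0
[ 0.4183 -0.0603  0.    ]
[ 0.443  -0.1521  0.    ]
t 8.55 tcp [ 0.5187 -0.0295  0.2815] F [ 0.1  0.9 -0.3]
shift units (now axes) [ 2.622 -0.09   0.793] (after turn) [ 2.624 -0.089  0.787] turn units [ 0.0009 -0.0015 -0.0001]
```

```bash
python3 -m crank '.53 -.02 0 0 0 0;.53 -.02 0 0 0 0;.53 -.02 .1 0 0 0;.53 -.02 .35 0 0 0;.5 -.01 .35 0 0 0'
cat > ang.py <<'E'
from h import *
import sys
j=R.from_euler('z',15.1,degrees=True)
def cloud(s):
    v,u=np.mgrid[0:384,0:512];d=s['depth'];m=d>0
    ray=np.linalg.inv(s['camera_matrix'])@np.stack([u[m],v[m],np.ones(m.sum())])
    w=(cv2.Rodrigues(s['rvec'])[0].T@(ray*d[m]-s['tvec'].reshape(3,1))).T
    return j.inv().apply(w-[.5444,-.1247,0]),s['image'][m].astype(int).max(1)
def rotor(f):
  for n in ('top','side'):
    p,g=cloud(snap(n,n+f) if len(sys.argv)>1 else load(n+f))
    r=np.hypot(p[:,1],p[:,2]-.115)
    m=(abs(p[:,0]+.096)<.02)&(r>.066)&(r<.09)&(g<70)&(p[:,2]>.03)
    a=np.degrees(np.arctan2(-p[m,1],p[m,2]-.115)) # from up, + toward -y
    h,e=np.histogram(a,bins=72,range=(-180,180)); print(n,'ball px:',{int(e[i]):int(h[i]) for i in range(72) if h[i]})
    for k in range(-180,180,5):
        pass
    print('   4-fold mean deg', round(float(np.degrees(np.angle(np.exp(4j*np.radians(a)).mean()))/4),1) if len(a) else None)
def tray(ft,fs):
    for f in (ft,fs):
        p,g=cloud(load(f)); m=(p[:,2]>.034)&(p[:,2]<.055)&(abs(p[:,1]-.098)<.02)&(abs(p[:,0])<.06)
        q=p[m]; 
        if len(q)>3: print(f,'bar n',len(q),'x',q[:,0].min().round(4),q[:,0].max().round(4),'y',np.median(q[:,1]).round(4),'slope deg',np.degrees(np.polyfit(q[:,0],q[:,1],1)[0]).round(2))
if __name__=='__main__' and len(sys.argv)>1: rotor(sys.argv[1])
E
python3 ang.py A; python3 - <<'E'
from ang import *
tray('t5','s5')
s=load('s5');t=load('t5')
for c in(s,t):
    p=j.apply([(-.038,.098,.04),(.038,.098,.04),(-.056,.1,.022),(-.056,-.1,.022),(.056,-.1,.022)])+[.5444,-.1247,0];print(proj(c,p).round(1).tolist())
E
python3 go.py .4183 -.0603 .25 105.1
```

```text
t: 9.05
tcp_pos: [0.4179, -0.0604, 0.249]
tool_rot: [-0.131, 0.991, 0.001, -0.001]
force: [0.1, -0.2, -0.5]
finger_gap: -0.001
gripper_force: 0.0
top ball px: {-180: 2, -175: 1, 35: 5, 40: 16, 45: 1, 125: 1, 130: 3}
   4-fold mean deg 40.5
side ball px: {-140: 1, -135: 3, -45: 5, -40: 2, 40: 9, 45: 9, 125: 10, 130: 13}
   4-fold mean deg 43.7
t5 bar n 13 x -0.0156 0.0007 y 0.0996 slope deg -7.81
[[240.0, 217.5], [260.7, 209.4], [234.8, 224.1], [274.9, 258.8], [306.7, 244.2]]
[[249.4, 201.3], [243.1, 178.9], [250.5, 207.1], [309.1, 190.4], [299.4, 158.0]]
t 9.15 tcp [ 0.4149 -0.0595  0.2476] F [-0.6  0.6  0.2]
shift units (now axes) [-0.076 -0.042 -0.06 ] (after turn) [-0.076 -0.042 -0.059] turn units [ 0.004  -0.0052 -0.001 ]
```

```bash
python3 -m crank '-.05 0 .48 0 0 0;0 0 .48 0 0 0;0 0 .48 0 0 0;0 0 .48 0 0 0;0 0 .48 0 0 0' && python3 -m crank '0 -.1 0 0 0 0;0 -.1 0 0 0 0;0 -.1 0 0 0 0;0 -.1 0 0 0 0;0 0 0 0 0 0'; cat > jg.py <<'E'
from h import *
j=R.from_euler('z',15.1,degrees=True)
s=telemetry.sense();print('jig tcp mm',(j.inv().apply(np.array(s['tcp_pos'])-[.5444,-.1247,0])*1000).round(1),'Fjig',j.inv().apply(s['force']).round(1),'t',round(s['t'],2),'tilt',(R.from_quat(s['tool_rot']).as_matrix()[:,2]).round(3))
E
python3 jg.py; python3 ang.py B; python3 jg.py
```

```text
t: 9.65
tcp_pos: [0.4225, -0.0601, 0.1534]
tool_rot: [-0.131, 0.991, 0.0, 0.0]
force: [0.0, -0.1, -0.1]
finger_gap: -0.001
gripper_force: 0.0
t: 10.15
tcp_pos: [0.4267, -0.0764, 0.1553]
tool_rot: [-0.131, 0.991, -0.001, 0.001]
force: [0.5, 0.3, 0.3]
finger_gap: -0.0
gripper_force: 0.0
jig tcp mm [-101.1   77.3  155.3] Fjig [0.6 0.2 0.3] t 10.15 tilt [ 0.002 -0.001 -1.   ]
top ball px: {35: 6, 40: 16, 45: 1, 125: 1, 130: 3}
   4-fold mean deg 41.9
side ball px: {-140: 3, -135: 2, -55: 4, -50: 9, -45: 8, -40: 4, -35: 1, 40: 9, 45: 11, 125: 12, 130: 12}
   4-fold mean deg 43.6
jig tcp mm [-101.6   78.   155. ] Fjig [ 0.2 -0.5 -0.6] t 10.25 tilt [ 0.001 -0.    -1.   ]
```

```bash
python3 -m crank '.09 -.05 .05 0 0 0;0 -.15 -.12 0 0 0;0 -.2 -.16 0 0 0;0 -.23 -.1 0 0 0;0 -.24 -.1 0 0 0' ; python3 jg.py; python3 ang.py C
```

```text
t: 10.75
tcp_pos: [0.428, -0.1086, 0.1719]
tool_rot: [-0.132, 0.991, 0.003, -0.003]
force: [-6.6, 2.9, 3.9]
finger_gap: 0.0
gripper_force: 3.9
jig tcp mm [-108.2   45.8  171.9] Fjig [-5.7  4.6  3.9] t 10.75 tilt [-0.008  0.004 -1.   ]
top ball px: {60: 16, 65: 3}
   4-fold mean deg -26.5
side ball px: {-110: 3, -30: 3, -25: 15, -20: 9, -15: 5, 60: 4, 65: 18, 70: 7, 145: 2, 150: 10, 155: 7, 160: 1, 170: 1}
   4-fold mean deg -21.8
```

```bash
python3 -m crank '-.04 -.2 -.04 0 0 0;-.04 -.2 -.04 0 0 0;0 -.2 0 0 0 0;0 -.2 0 0 0 0;0 -.2 .04 0 0 0' ; python3 jg.py; python3 ang.py D
```

```text
t: 11.35
tcp_pos: [0.4413, -0.1474, 0.1734]
tool_rot: [-0.132, 0.991, 0.002, -0.003]
force: [-4.9, 1.7, 1.7]
finger_gap: 0.002
gripper_force: 2.5
jig tcp mm [-105.4    4.9  173.4] Fjig [-4.2  3.   1.7] t 11.35 tilt [-0.007  0.002 -1.   ]
top ball px: {}
   4-fold mean deg None
side ball px: {-175: 11, -170: 1, -80: 1, -75: 5, 0: 5, 5: 27, 10: 9, 15: 12, 90: 1, 95: 17, 100: 10}
   4-fold mean deg 10.1
```

```bash
python3 -m crank '0 -.2 .06 0 0 0;0 -.2 .1 0 0 0;0 -.14 .14 0 0 0;0 -.1 .15 0 0 0;0 -.06 .1 0 0 0' ; python3 jg.py; python3 ang.py E
```

```text
t: 11.95
tcp_pos: [0.4541, -0.1767, 0.1516]
tool_rot: [-0.131, 0.991, -0.002, 0.002]
force: [-0.6, 1.9, 5.7]
finger_gap: 0.0
gripper_force: 2.7
jig tcp mm [-100.7  -26.7  151.6] Fjig [-0.1  2.   5.7] t 11.95 tilt [ 0.004 -0.003 -1.   ]
top ball px: {-135: 2, -50: 3, -45: 13, -40: 2}
   4-fold mean deg -42.6
side ball px: {-135: 3, -45: 2, -40: 6, -5: 1, 10: 4, 15: 8, 20: 5, 25: 14, 30: 16, 35: 4, 40: 12, 45: 12, 125: 11, 130: 13, 135: 1}
   4-fold mean deg 36.7
```

```bash
python3 -m crank '.06 0 -.4 0 0 0;0 0 -.5 0 0 0;0 0 -.5 0 0 0;0 0 -.5 0 0 0;0 .4 0 0 0 0' && python3 -m crank '0 .55 0 0 0 0;0 .55 0 0 0 0;0 .55 0 0 0 0;0 .55 0 0 0 0;0 .4 0 0 0 0' ; python3 jg.py; python3 ang.py F;python3 jg.py
```

```text
t: 12.55
tcp_pos: [0.449, -0.163, 0.2297]
tool_rot: [-0.131, 0.991, -0.004, 0.004]
force: [0.5, 0.0, 0.1]
finger_gap: 0.004
gripper_force: 0.0
t: 13.05
tcp_pos: [0.4171, -0.0576, 0.2262]
tool_rot: [-0.132, 0.991, 0.001, -0.001]
force: [-0.0, 0.6, 0.1]
finger_gap: -0.002
gripper_force: 0.0
jig tcp mm [-105.4   98.   226.2] Fjig [0.2 0.6 0.1] t 13.05 tilt [-0.002  0.001 -1.   ]
top ball px: {-165: 1, 35: 4, 40: 17, 125: 1, 130: 3}
   4-fold mean deg 41.3
side ball px: {-140: 1, -135: 2, -45: 4, -40: 3, 40: 8, 45: 12, 125: 9, 130: 13, 135: 1}
   4-fold mean deg 43.9
jig tcp mm [-105.7   98.5  226.2] Fjig [-0.5 -0.3  0.5] t 13.15 tilt [-0.003  0.002 -1.   ]
```

```bash
python3 -m crank '0 0 .46 0 0 0;0 0 .46 0 0 0;0 0 .46 0 0 0;0 0 .45 0 0 0;0 0 0 0 0 0' && python3 -m crank '0 -.25 0 0 0 0;0 -.25 0 0 0 0;0 -.15 -.12 0 0 0;0 -.2 -.16 0 0 0;0 -.23 -.1 0 0 0' && python3 jg.py && python3 -m crank '-.03 -.24 -.1 0 0 0;-.03 -.2 -.04 0 0 0;0 -.2 -.04 0 0 0;0 -.2 0 0 0 0;0 -.2 0 0 0 0' ; python3 jg.py; python3 ang.py G
```

```text
t: 13.65
tcp_pos: [0.4173, -0.0595, 0.152]
tool_rot: [-0.131, 0.991, 0.001, -0.002]
force: [-0.1, 0.1, -0.1]
finger_gap: -0.003
gripper_force: 0.0
t: 14.15
tcp_pos: [0.4289, -0.101, 0.1703]
tool_rot: [-0.131, 0.991, 0.001, -0.001]
force: [-3.4, 7.1, 3.3]
finger_gap: 0.003
gripper_force: 3.4
jig tcp mm [-105.4   53.   170.3] Fjig [-1.5  7.7  3.3] t 14.15 tilt [-0.002  0.002 -1.   ]
t: 14.65
tcp_pos: [0.4428, -0.1417, 0.1771]
tool_rot: [-0.131, 0.991, -0.0, -0.0]
force: [-2.2, 2.6, 2.2]
finger_gap: -0.004
gripper_force: 1.6
jig tcp mm [-102.5   10.1  177.1] Fjig [-1.4  3.   2.2] t 14.65 tilt [ 0. -0. -1.]
top ball px: {}
   4-fold mean deg None
side ball px: {-180: 7, -175: 8, -80: 4, -75: 1, -5: 3, 0: 18, 5: 9, 10: 11, 15: 1, 90: 13, 95: 14}
   4-fold mean deg 6.4
```

```bash
python3 -m crank '.04 -.2 .05 0 0 0;0 -.2 .06 0 0 0;0 -.2 .1 0 0 0;0 -.14 .14 0 0 0;0 -.1 .15 0 0 0' ; python3 jg.py; python3 -m crank '0 -.06 .12 0 0 0;0 0 0 0 0 0;0 0 0 0 0 0;0 0 0 0 0 0;0 0 0 0 0 0' ; python3 jg.py; python3 ang.py H
```

```text
t: 15.25
tcp_pos: [0.4508, -0.1751, 0.1563]
tool_rot: [-0.131, 0.991, -0.001, 0.0]
force: [-1.7, 0.5, 6.4]
finger_gap: -0.001
gripper_force: 2.3
jig tcp mm [-103.5  -24.3  156.3] Fjig [-1.5  1.   6.4] t 15.25 tilt [ 0.001 -0.001 -1.   ]
t: 15.75
tcp_pos: [0.451, -0.1762, 0.1516]
tool_rot: [-0.131, 0.991, -0.0, 0.0]
force: [0.4, -0.0, -0.8]
finger_gap: 0.001
gripper_force: 0.0
jig tcp mm [-103.6  -25.3  151.6] Fjig [ 0.4 -0.2 -0.8] t 15.75 tilt [ 0. -0. -1.]
top ball px: {-135: 3, -50: 3, -45: 14, -40: 3}
   4-fold mean deg -42.2
side ball px: {-135: 3, -45: 4, -40: 6, -10: 1, 0: 1, 10: 1, 15: 4, 20: 3, 25: 16, 30: 16, 35: 4, 40: 8, 45: 12, 125: 9, 130: 14, 135: 1}
   4-fold mean deg 37.9
```

Lift away, and measure the angle against the start with an unobstructed view.

```bash
python3 -m crank '.06 0 -.4 0 0 0;0 0 -.5 0 0 0;0 0 -.6 0 0 0;0 0 -.7 0 0 0;0 .4 0 0 0 0' && python3 -m crank '0 .55 0 0 0 0;0 .55 0 0 0 0;0 .55 0 0 0 0;0 .55 0 0 0 0;0 .4 0 0 0 0' ; python3 jg.py; python3 ang.py I
python3 - <<'E'
from ang import *
s=load('sideI')
c=cv2.resize(s['image'][170:265,205:300,::-1],None,fx=6,fy=6,interpolation=cv2.INTER_CUBIC)[:600]
t=load('topI');d=cv2.resize(t['image'][150:230,240:325,::-1],None,fx=2.6,fy=2.6,interpolation=cv2.INTER_CUBIC)
o=np.zeros((600,800,3),np.uint8);o[:570,:570]=c;o[:208,575:796]=d[:208,:221];cv2.imwrite('pics/I.png',o)
for a in (0,-5,5,-10,10):
    r=np.radians(a);print(a,((proj(s,j.apply([(-.101,-.04*np.sin(r),.115+.04*np.cos(r))])+[.5444,-.1247,0])-[205-.4,170-.4])*6).round().tolist())
print(((proj(s,j.apply([(-.101,0,.115),(-.09,0,.158)])+[.5444,-.1247,0])-[205-.4,170-.4])*6).round().tolist())
# fit ball colour-blobs: nearby pixel centroids
for q in [s,load('s0'),load('sideF')]:
    out=[]
    for k in (45,135,-45,-135):
        r=np.radians(k);u=proj(q,j.apply([(-.096,-.078*np.sin(r),.115+.078*np.cos(r))])+[.5444,-.1247,0])[0]
        x,y=u.round().astype(int);w=q['image'][y-5:y+6,x-5:x+6].astype(float).max(2);w=np.clip(75-w,0,40);Y,X=np.mgrid[-5:6,-5:6]
        out.append(((w*X).sum()/w.sum()+x-u[0],(w*Y).sum()/w.sum()+y-u[1]))
    print(np.round(out,2).tolist())
E
```

```text
t: 16.35
tcp_pos: [0.4475, -0.1639, 0.2432]
tool_rot: [-0.131, 0.991, -0.004, 0.004]
force: [1.0, -0.5, 0.3]
finger_gap: 0.002
gripper_force: 0.0
t: 16.85
tcp_pos: [0.4155, -0.0588, 0.2389]
tool_rot: [-0.132, 0.991, 0.001, -0.001]
force: [-0.4, -0.9, 0.6]
finger_gap: 0.0
gripper_force: 0.0
jig tcp mm [-107.2   97.2  238.9] Fjig [-0.6 -0.7  0.6] t 16.85 tilt [-0.002  0.001 -1.   ]
top ball px: {-180: 1, -165: 1, 40: 18, 45: 2, 125: 1, 130: 3}
   4-fold mean deg 41.5
side ball px: {-140: 1, -135: 1, -45: 2, -40: 4, -35: 1, 40: 7, 45: 11, 125: 11, 130: 12, 135: 1}
   4-fold mean deg 43.9
0 [[210.0, 220.0]]
-5 [[206.0, 217.0]]
5 [[214.0, 224.0]]
-10 [[201.0, 214.0]]
10 [[219.0, 228.0]]
[[212.0, 295.0], [230.0, 207.0]]
[[0.2, -0.01], [0.54, -0.66], [0.18, -0.42], [-0.69, -0.44]]
[[-0.1, -1.17], [-0.35, -0.05], [-0.03, -0.52], [-0.31, 0.04]]
[[0.2, -0.14], [0.55, -0.63], [0.18, -0.41], [-0.56, -0.52]]
```

View pics/I.png

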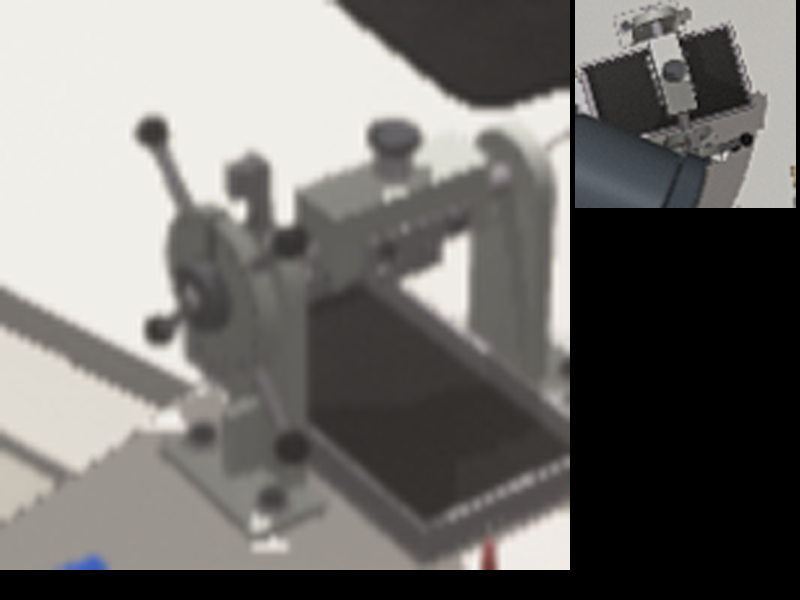

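```bash
python3 - <<'E'
from ang import *
for f in ('topI','sideI'):
    p,g=cloud(load(f))
    m=(p[:,2]>.155)&(p[:,2]<.175)&(abs(p[:,0])<.025)&(abs(p[:,1])<.025);q=p[m]
    if len(q):print(f,'button',q.mean(0).round(4),len(q),'ptp',np.ptp(q,0).round(3))
    m=(p[:,2]>.013)&(p[:,2]<.03)&(abs(p[:,0])<.064)&(p[:,1]<-.05);q=p[m]
    for lo in (-.05,-.03,-.01,.01,.03):
        k=(abs(q[:,0]-lo)<.01); 
        if k.any(): print(f,lo,'front wall y',np.percentile(q[k,1],[2,50]).round(4),k.sum())
    m=(p[:,2]>.017)&(p[:,2]<.027)&(abs(p[:,0])<.066)&(p[:,1]<-.04)&(p[:,1]>-.09);q=p[m]
    for sg in (-1,1):
        k=q[q[:,0]*sg>0.03]; 
        if len(k)>3: print(f,'side wall',sg,np.median(k[:,0]).round(4),len(k))
E
python3 go.py .5444 -.1247 .20 105.1
```

```text
topI button [-0.0015 -0.0006  0.1647] 61 ptp [0.025 0.024 0.007]
topI -0.05 front wall y [-0.6467 -0.0976] 49
topI -0.03 front wall y [-0.6416 -0.6345] 38
topI -0.01 front wall y [-0.638  -0.4403] 44
topI 0.01 front wall y [-0.6309 -0.6228] 41
topI 0.03 front wall y [-0.6249 -0.236 ] 34
topI side wall -1 -0.0549 18
topI side wall 1 0.0529 16
sideI button [-0.0035 -0.0044  0.1642] 53 ptp [0.025 0.029 0.014]
sideI -0.05 front wall y [-0.1026 -0.0835] 64
sideI -0.03 front wall y [-0.1022 -0.0989] 23
sideI -0.01 front wall y [-0.101  -0.0993] 21
sideI 0.01 front wall y [-0.1027 -0.0991] 19
sideI 0.03 front wall y [-0.1022 -0.0986] 20
sideI side wall -1 -0.0545 31
sideI side wall 1 0.0534 30
t 16.95 tcp [ 0.4152 -0.0584  0.239 ] F [-0.1 -0.6 -0.2]
shift units (now axes) [-2.683 -2.45   0.962] (after turn) [-2.687 -2.441  0.974] turn units [ 0.0014 -0.0015  0.0017]
```

```bash
python3 -m crank '-.54 -.49 0 0 0 0;-.54 -.49 0 0 0 0;-.54 -.49 0 0 0 0;-.54 -.49 0 0 0 0;-.52 -.49 0 0 0 0' && python3 -m crank '0 0 .3 0 0 0;0 0 .3 0 0 0;0 0 .3 0 0 0;0 0 .3 0 0 0;0 0 .2 0 0 0' ;python3 go.py .544 -.1247 .152 105.1; python3 jg.py
```

```text
t: 17.45
tcp_pos: [0.5473, -0.1287, 0.239]
tool_rot: [-0.131, 0.991, -0.0, -0.0]
force: [-0.7, -0.1, 0.1]
finger_gap: -0.001
gripper_force: 0.0
t: 17.95
tcp_pos: [0.5449, -0.1269, 0.1822]
tool_rot: [-0.131, 0.991, 0.001, -0.001]
force: [-0.5, -0.1, -0.3]
finger_gap: -0.005
gripper_force: 0.0
t 17.95 tcp [ 0.5449 -0.1269  0.1822] F [-0.5 -0.1 -0.3]
shift units (now axes) [0.007 0.058 0.755] (after turn) [0.009 0.059 0.754] turn units [ 0.001  -0.0013  0.0001]
jig tcp mm [ -0.   -2.3 182.2] Fjig [-0.5  0.1 -0.3] t 17.95 tilt [-0.002  0.001 -1.   ]
```

```bash
python3 -m crank '0 .05 .2 0 0 0;0 0 .2 0 0 0;0 0 .15 0 0 0;0 0 .1 0 0 0;0 0 .08 0 0 0'; python3 jg.py; python3 -m crank '0 0 .03 0 0 0;0 0 0 0 0 0;0 0 -.1 0 0 0;0 0 -.2 0 0 0;0 0 -.3 0 0 0'; python3 jg.py
```

```text
t: 18.45
tcp_pos: [0.5456, -0.1254, 0.1545]
tool_rot: [-0.131, 0.991, 0.0, -0.0]
force: [-1.5, 0.8, 2.8]
finger_gap: 0.001
gripper_force: 1.5
jig tcp mm [  1.   -1.  154.5] Fjig [-1.2  1.1  2.8] t 18.45 tilt [-0.  0. -1.]
t: 18.95
tcp_pos: [0.5457, -0.1259, 0.1777]
tool_rot: [-0.131, 0.991, -0.0, -0.0]
force: [-0.3, -0.6, 0.7]
finger_gap: -0.0
gripper_force: 0.0
jig tcp mm [  0.9  -1.5 177.7] Fjig [-0.5 -0.5  0.7] t 18.95 tilt [-0. -0. -1.]
```

Retract upward, then look at the tray.

```bash
python3 -m crank '0 0 -.5 0 0 0;0 0 -.8 0 0 0;0 0 -.8 0 0 0;0 .5 -.5 0 0 0;0 1 0 0 0 0' && python3 -m crank '0 1 0 0 0 0;0 1 0 0 0 0;0 1 0 0 0 0;0 .5 0 0 0 0;0 0 0 0 0 0'; python3 ang.py K
python3 - <<'E'
from ang import *
s=load('sideK');c=cv2.resize(s['image'][165:265,205:320,::-1],None,fx=4.3,fy=4.3,interpolation=cv2.INTER_CUBIC)
t=load('topK');d=cv2.resize(t['image'][145:230,235:330,::-1],None,fx=3.1,fy=3.1,interpolation=cv2.INTER_CUBIC)
o=np.zeros((600,800,3),np.uint8);h,w=c.shape[:2];o[:h,:w]=c;h2,w2=d.shape[:2];o[:h2,w+5:w+5+w2]=d[:,:800-w-5];cv2.imwrite('pics/K.png',o)
for f in('sideK','topK'):
    p,g=cloud(load(f));m=(p[:,2]>.014)&(p[:,2]<.08)&(abs(p[:,0])<.047)&(abs(p[:,1])<.085);q=p[m];print(f,len(q),q.mean(0).round(3) if len(q) else'',np.percentile(q,[3,97],0).round(3).tolist() if len(q) else '')
E
```

```text
t: 19.45
tcp_pos: [0.5337, -0.0705, 0.286]
tool_rot: [-0.13, 0.992, -0.003, 0.005]
force: [0.2, 0.8, -0.0]
finger_gap: 0.001
gripper_force: 0.0
t: 19.95
tcp_pos: [0.4928, 0.0696, 0.2824]
tool_rot: [-0.133, 0.991, -0.0, 0.001]
force: [-0.3, 0.8, 0.4]
finger_gap: -0.002
gripper_force: 0.0
top ball px: {-135: 1, -130: 1, -50: 4, -45: 13, -40: 6, 35: 2, 40: 14, 130: 2}
   4-fold mean deg -44.8
side ball px: {-140: 3, -135: 3, -45: 3, -40: 4, 40: 7, 45: 11, 125: 8, 130: 13, 135: 1}
   4-fold mean deg 44.1
sideK 191 [ 0.02  -0.029  0.026] [[-0.005, -0.043, 0.016], [0.045, -0.014, 0.035]]
topK 49 [ 0.021 -0.037  0.024] [[-0.004, -0.042, 0.017], [0.046, -0.031, 0.033]]
```

View pics/K.png

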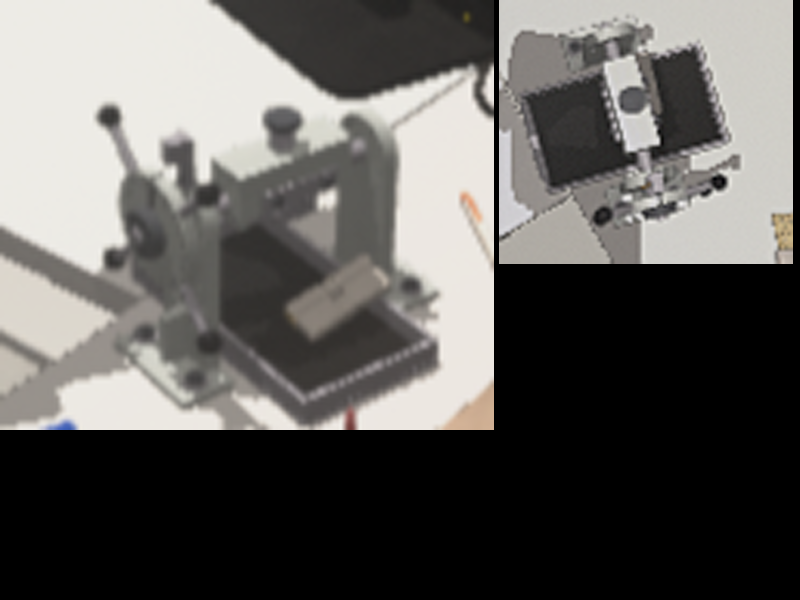

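The cylinder is lying in the tray, at about (340,300) in the side view. The jig is upside down with the line at the pointer, and the arm is clear of everything.

```bash
python3 -c "
from station import manip;print(manip.sign_off())"
```

```text
the job is handed in; nothing more can be done
None
```

The job is done and handed in at about 20 s: the cylinder lies in the tray squarely under the pocket, the jig is upside down with its line at the pointer to within about 1°, and the arm is clear.

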